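Turn the sweets tub mouth-up, seat it in the scale's tray and tare

TASK

Get the shop scale ready for weighing loose sweets: the orange tub was left mouth-down on the counter, so turn it over and seat it mouth-up in the scale's oblong tray, flat on the tray floor inside the raised rim with its long side along the tray's. Do not drop or throw the tub. With the tub in the tray and let go, press the red tare key fully down and let it come back; leave the tin, the jar and the carton standing where they are.

Things in the scene. Friction and masses are not known exactly. Their poses are not given: they have to be found in the camera images.
- tub_center (a point): Centre (half-way up, mid length and width) of the loose orange oblong tub with a 12 mm white band round its mouth: 90 mm long (its x axis), 60 mm wide (its y axis), 72 mm high (its z axis, pointing from the closed bottom to the open mouth). Straight upright walls and bottom 4 mm thick, about 0.16 kg. It starts standing mouth-down on the counter (its z axis pointing down); it also stands stably on an end wall or a side wall.
- tub_base (a point): Centre of the outer face of the tub's closed bottom, 36 mm from tub_center against the tub's z axis; same axes.
- tub_mouth (a point): Centre of the tub's mouth, in the plane of the rim, 36 mm from tub_center along the tub's z axis; same axes.
- tray (a point): Centre of the floor of the steel weighing tray on the scale, 60 mm above the counter; y along its long side, x along its short side away from the key, z up. The recess is 102 mm (along y) by 70 mm inside, its dark rim 10 mm high and 8 mm thick (118 x 86 mm outside), on a plain steel plate 160 x 120 mm.
- scale: Scale, fixed to the counter: grey body 240 mm (x) by 260 mm (y), 48 mm high; origin at the centre of its underside, axes as the tray's, which is centred 45 mm from it along x. Nothing on it stands higher than the tray's rim, but for the key, about as high.
- tare_top (a point): Centre of the top of the round red tare key (32 mm across) in a black housing on the scale's front ledge, 128 mm from the tray's centre along the tray's -x and 60 mm along its -y, about 70 mm above the counter; z up.
- tare (a joint): Travel of the tare key: 0 up, 0.006 m fully down; a spring of 4 N at full travel brings it back. Count it as pressed beyond 0.0045 m.
- tin: Low tin with a blue band, 84 mm across, 55 mm high, upright; origin at the centre of its underside. Bystander, loose.
- jar: Jar with a red lid, 72 mm across, 105 mm high, upright; origin at the centre of its underside. Bystander, loose.
- carton: Green carton 70 x 110 x 85 mm high; origin at the centre of its underside. Bystander, loose.

How it is judged:
By the outcome, as a careful person would: the job done as asked, in the order asked, and still so for the second after the job is handed in, with the robot touching nothing.
It also fails if it takes over 72 s, if anything falls off the work surface, if the arm or the gripper's body presses on something with over 40 N, if the wrist force passes 120 N, or if a joint passes its speed limit or range.

ROBOT

A 7-joint arm with a two-finger parallel gripper is mounted at the origin on the work surface. World frame = base frame: x ahead of the robot, y to its left, z up, the work surface at z = 0. Lengths are in m, angles in rad, forces in N, time in s.
With the tool pointing down it reaches from about 0.425 to 0.875 m from the base axis. Payload 8.4 kg.
Tool frame: the origin (TCP) lies midway between the tips of the shut fingers; the grasp point (between the pads) lies 19 mm behind it; z points along the fingers, y is the direction in which the jaws open and shut (so a half turn about z gives the same grasp; the last joint's range is limited). The gripper opens to 87 mm and grips with 3 to 60 N. Pads are 19 mm wide; open, the fingers measure 117 mm over their backs; the gripper's body (75 mm by 190 mm) begins 51 mm behind the grasp point.
Start: joints at [-0.099, 0.333, 0.04, 1.465, -0.013, 1.343, -0.059], TCP at [0.65, -0, 0.223] pointing down, gripper open.
Joint ranges: [-2.58, 2.58], [-0.38, 2.09], [-1.3, 1.39], [0.25, 2.4], [-1.5, 4.64], [0.08, 2.09], [-2.65, 2.65]. Speed limits (rad/s): [2.22, 2.22, 2.79, 2.79, 3.14, 3.14, 3.14].

INTERFACE

Orientations are given as a unit quaternion [w, x, y, z].
In Python, from plant import manip, optics gives the robot as it stands. The module is installed in compiled form; this text tells all that it offers.
- The arm moves only by the tool move_arm, never from a script. Its arguments are lists of equal length, an entry for each row: "translation": the shift along the tool's x, y, z in units of 30 mm (1.0 is 30 mm), a list of three; "turn": the turn, a rotation vector about the tool's x, y, z in units of 5 degrees (1.0 is 5 degrees), a list of three; "fingers": the finger opening in mm, from 0 to 87. A call has 1 to 10 rows; each row is the pose to reach, as a shift and turn from the pose commanded when the call began, along the tool's axes at that moment; what a row does not reach only later rows make up. A row lasts 1/12 s, in which the tool goes at most 41.7 mm and 7.16 degrees, less where a joint would pass 70% of its speed; a pose out of reach is approached as far as the arm can. A call with a gripper value outside its range is refused whole. The fingers move at their own pace and stop on an object; "squeeze" is the grip in N (left out, the last holds). Time passes only in rows, so rows that repeat a pose let the fingers close. It gives the time, the measured TCP pose, the force and the opening at its end, in the units of the state.
- manip.observe(): the state, without advancing time (a new reading comes with each control period).
- optics.read_camera(name): name is "scene" or "side" or "wrist"; returns a dict with "image" (384x512x3 uint8, blue, green, red), "range_z" (384x512 float32, m along the optical axis (not along the pixel's ray), 0 where there is no reading), "mtx" (3x3 intrinsics, pixels), "origin" and "attitude" of the camera in the world. Camera axes: x right, y up, looking along -z (the intrinsics and any distortion apply to the point x, -y, -z); pixel columns grow to the right and rows downward; lengths in m; the calibration is good to about 2 mm. A picture is of the moment at which its call begins.
- manip.close_job(): hands the job in, once; it reports no verdict.
The state is a dict: "time": time; "qpos": joint angles; "dq": joint speeds; "effort": joint torques, N m; "position": TCP position; "tcp_rot": TCP orientation; "wrist_force": force on the tool from outside, world axes, zero at the start; "wrist_torque": the same for the moment, N m; "opening": finger opening in m.
Only numpy, scipy, OpenCV 4.12 (cv2) and the standard library are available. Lean on these libraries where they do the work, as an engineer would, in place of code of your own. Each camera call takes 0.05 s, during which the arm holds its last target. There are 200 camera calls.

## Working session

There is one attempt and no reset: what is moved stays moved. The work goes in short steps, Python scripts to look and compute and a tool call to move; the robot and the scene stay as the last step left them, time stands still between calls to the robot, and variables do not carry over. Pictures are saved under pics/ and viewed, about 8 in all and at most 12, crops included, and the job is handed in when it is done.

Besides the shell and the picture viewer there is one more tool, called after ">>>" in YAML: its name, and indented under it one key for each argument. move_arm: Moves the arm, as the interface text tells. Its arguments: {"type":"object","properties":{"translation":{"type":"array","items":{"type":"array","items":{"type":"number"}}},"turn":{"type":"array","items":{"type":"array","items":{"type":"number"}}},"fingers":{"type":"array","items":{"type":"number"}},"squeeze":{"type":"number"}},"required":["translation","turn","fingers"]}

```bash
mkdir -p pics; cat > h.py <<'E'
import numpy as np, cv2
from plant import manip, optics
from scipy.spatial.transform import Rotation as R
def rot(q): return R.from_quat(np.r_[q[1:],q[0]])
def cam(n):
    c=optics.read_camera(n); A=np.array(c["attitude"])
    c["R"]=A if A.shape==(3,3) else rot(A).as_matrix(); return c
def cloud(c):
    z=c["range_z"]; v,u=np.mgrid[:z.shape[0],:z.shape[1]]; K=c["mtx"]
    P=np.stack([(u-K[0,2])/K[0,0]*z,-(v-K[1,2])/K[1,1]*z,-z],-1)
    return P@c["R"].T+np.array(c["origin"])
E
python3 - <<'E'
from h import *
print(manip.observe())
a=[cam(n) for n in("scene","side")]
for c in a: print(c["mtx"],c["origin"],c["attitude"],[k for k in c])
cv2.imwrite("pics/a.png",np.vstack([cv2.resize(c["image"],(400,300)) for c in a]))
for n,c in zip(("scene","side"),a):
    P=cloud(c); b,g,r=[c["image"][...,i].astype(int) for i in range(3)]
    ok=c["range_z"]>0
    for nm,m in (("orange",(r>150)&(g>60)&(g<170)&(b<90)&(r-g>40)),("red",(r>120)&(g<60)&(b<70)),("green",(g>r+30)&(g>b+30)),("blue",(b>r+40)&(b>g+20))):
        m=m&ok; Q=P[m]
        if len(Q): print(n,nm,len(Q),np.percentile(Q,[2,50,98],axis=0).round(3).tolist(), np.argwhere(m).mean(0).round())
E
```

```text
{'time': 0.0, 'qpos': array([-0.09920765,  0.3338707 ,  0.03986964,  1.46628938, -0.01338033,
        1.34329192, -0.05850842]), 'dq': array([-0.00206799,  0.00107589, -0.00074907, -0.00156974,  0.00021884,
        0.00026126,  0.00032889]), 'effort': array([ 1.06989024e-03, -6.56351209e+01,  1.33598529e+00, -4.03798449e+01,
       -5.97442500e-02,  4.47441044e-02,  1.62792835e-04]), 'position': array([ 6.49525062e-01, -2.96420458e-05,  2.21676343e-01]), 'tcp_rot': array([-5.17649097e-04,  7.07110042e-01,  7.07103071e-01, -6.05820436e-04]), 'wrist_force': array([-0.61320297, -0.23922838,  0.10108391]), 'wrist_torque': array([-0.03785881, -0.02390084, -0.00729921]), 'opening': 0.08693609768196348}
[[456.35858416   0.         261.2106919 ]
 [  0.         456.35858416 181.59038602]
 [  0.           0.           1.        ]] [ 1.17117055 -0.59285195  0.84667769] [0.84854336 0.35420159 0.15289644 0.36212992] ['image', 'range_z', 'mtx', 'origin', 'attitude', 'R']
[[466.4152256    0.         255.48037413]
 [  0.         466.4152256  193.62932006]
 [  0.           0.           1.        ]] [0.12171977 0.54913662 0.67237723] [-0.29969643 -0.14100034  0.40791381  0.85082741] ['image', 'range_z', 'mtx', 'origin', 'attitude', 'R']
scene red 529 [[0.442, -0.296, 0.069], [0.767, -0.142, 0.105], [0.795, -0.113, 0.107]] [228. 270.]
scene blue 564 [[0.712, 0.559, 0.066], [0.787, 0.588, 0.069], [0.851, 0.678, 0.073]] [103. 469.]
side orange 96 [[0.462, 0.189, 0.071], [0.497, 0.205, 0.073], [0.528, 0.245, 0.075]] [287. 205.]
side red 367 [[0.296, -0.684, 0.07], [0.76, -0.144, 0.106], [0.794, -0.107, 0.182]] [133. 284.]
side green 161 [[0.451, -0.21, 0.05], [0.462, -0.175, 0.053], [0.475, -0.145, 0.054]] [191. 342.]
```

View pics/a.png

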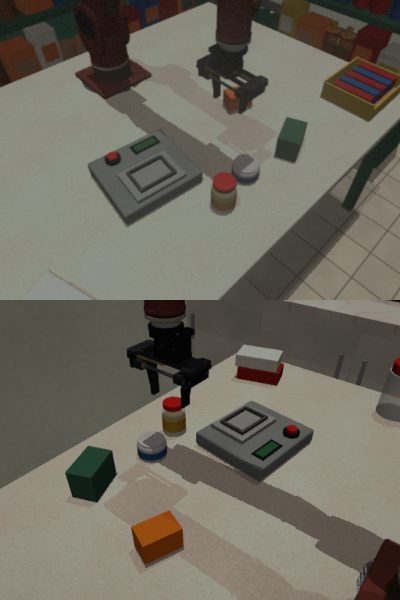

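The scene shot shows the scale at about (145,172) in the 400x300 picture, with the jar, tin and green carton behind it. The tub is partly hidden by the gripper. In the side shot the tub is clear at about (158,237), with the scale at (255,138).

```bash
cat > m.py <<'E'
from h import *
import sys
def seg(c,P,lo,hi,box):
    return (c["range_z"]>0)&(P[...,2]>lo)&(P[...,2]<hi)&(P[...,0]>box[0])&(P[...,0]<box[1])&(P[...,1]>box[2])&(P[...,1]<box[3])
def rect(Q):
    (cx,cy),(w,h),a=cv2.minAreaRect((Q[:,:2]*1000).astype(np.float32)); 
    if w<h: w,h,a=h,w,a+90
    return round(cx,1),round(cy,1),round(w,1),round(h,1),"long side ang",round((a+90)%180-90,1)
E
python3 - <<'E'
from m import *
import cv2
for n in("scene","side"):
    c=cam(n); P=cloud(c)
    m=(c["range_z"]>0)&(P[...,2]>0.02)&(P[...,2]<0.13)&(P[...,0]>0.25)&(P[...,0]<1.1)&(abs(P[...,1])<0.5)
    k,l,s,_=cv2.connectedComponentsWithStats(m.astype(np.uint8))
    for i in range(1,k):
        if s[i,4]<150: continue
        Q=P[l==i]; zt=np.percentile(Q[:,2],97); T=Q[Q[:,2]>zt-.006]
        print(n,s[i].tolist(),"ztop",zt.round(4),rect(T),"all",rect(Q))
    # scale: heights histogram
    S=seg(c,P,.03,.09,(.3,.8,-.45,-.05)); z=P[S][:,2]
    h,e=np.histogram(z,np.arange(.03,.09,.003)); print(h.tolist())
    for lo,hi in((.044,.052),(.053,.057),(.057,.063),(.066,.075)):
        q=P[seg(c,P,lo,hi,(.3,.8,-.45,-.05))]
        if len(q)>20: print(n,lo,hi,len(q),rect(q))
E
```

```text
scene [412, 102, 69, 49, 1008] ztop 0.0709 (779.6, 494.1, 202.2, 11.9, 'long side ang', 0.0) all (781.2, 494.1, 205.9, 11.9, 'long side ang', 0.0)
scene [286, 113, 21, 28, 411] ztop 0.0739 (485.2, 189.6, 64.6, 30.4, 'long side ang', -21.4) all (487.4, 191.9, 70.1, 38.5, 'long side ang', -16.9)
scene [352, 150, 42, 54, 1449] ztop 0.0868 (765.4, 179.4, 115.6, 69.8, 'long side ang', -66.9) all (765.8, 178.4, 118.1, 70.4, 'long side ang', -67.2)
scene [113, 165, 147, 119, 9568] ztop 0.0699 (533.6, -240.9, 197.0, 128.2, 'long side ang', -0.8) all (538.4, -238.7, 259.7, 244.4, 'long side ang', 83.6)
scene [270, 197, 63, 73, 2441] ztop 0.1063 (770.6, -137.9, 62.0, 61.7, 'long side ang', -82.2) all (754.0, -74.0, 205.9, 82.2, 'long side ang', -79.5)
[136, 147, 131, 157, 351, 2495, 2298, 365, 165, 1258, 1099, 167, 253, 453, 57, 46, 47, 53, 19]
scene 0.044 0.052 5135 (607.6, -207.0, 373.0, 337.0, 'long side ang', -5.6)
scene 0.053 0.057 249 (619.3, -228.0, 370.5, 202.0, 'long side ang', 4.6)
scene 0.057 0.063 2357 (617.3, -237.0, 395.1, 184.8, 'long side ang', 8.7)
scene 0.066 0.075 763 (624.0
[... 480 characters left out ...]
de ang', -75.6)
side [84, 187, 64, 66, 2891] ztop 0.0874 (764.5, 181.0, 113.8, 71.5, 'long side ang', -67.2) all (764.4, 180.9, 114.0, 71.9, 'long side ang', -67.5)
side [168, 269, 67, 67, 2864] ztop 0.0745 (496.3, 220.1, 91.0, 63.4, 'long side ang', 69.1) all (496.3, 220.1, 91.1, 63.4, 'long side ang', 69.2)
[175, 183, 199, 199, 231, 995, 2878, 662, 170, 426, 1197, 221, 166, 434, 99, 53, 52, 40, 36]
side 0.044 0.052 4294 (598.0, -228.2, 361.9, 293.3, 'long side ang', -6.1)
side 0.053 0.057 289 (609.9, -210.1, 383.8, 187.8, 'long side ang', 6.4)
side 0.057 0.063 1623 (612.7, -206.1, 384.5, 187.9, 'long side ang', 48.7)
side 0.066 0.075 699 (619.8, -207.8, 389.2, 140.5, 'long side ang', 41.6)
```

```bash
cat >> h.py <<'E'
def tool(yaw,phi):
    """yaw: long-axis direction (deg); phi: lean of the tool's back towards it (deg). Columns = tool axes."""
    a,p=np.radians([yaw,phi]); u=np.array([np.cos(a),np.sin(a),0])
    z=-(np.cos(p)*np.array([0,0,1])+np.sin(p)*u); y=np.array([np.sin(a),-np.cos(a),0])
    return np.c_[np.cross(y,z),y,z]
def go(g,yaw,phi,back=0):
    """units for move_arm from the measured pose to grasp point g"""
    T=tool(yaw,phi); s=manip.observe(); R0=rot(s["tcp_rot"]).as_matrix()
    p=np.array(g)+T[:,2]*(0.019-back)
    t=R0.T@(p-s["position"])/.03; w=R.from_matrix(R0.T@T).as_rotvec(degrees=True)/5
    print("t",s["time"],"trans",t.round(2).tolist(),"turn",w.round(2).tolist(),"F",s["wrist_force"].round(1),"open",round(s["opening"],4))
def where():
    s=manip.observe(); M=rot(s["tcp_rot"]).as_matrix(); print("grasp pt",(s["position"]-.019*M[:,2]).round(4),"z",M[:,2].round(3),"y",M[:,1].round(3))
E
python3 - <<'E'
from h import *
u=np.array([np.cos(np.radians(69)),np.sin(np.radians(69)),0])
go(np.array([.496,.220,.045])+.01*u,69,45,back=.13)
E
```

```text
t 0.2 trans [10.09, -4.06, 3.29] turn [1.64, -8.89, 3.99] F [ 0.1  0.7 -0.4] open 0.0871
```

>>> move_arm:
  translation:
    - [1,-0.4,0]
    - [2,-0.8,0]
    - [3,-1.2,0]
    - [4,-1.6,0.2]
    - [5,-2,0.5]
    - [6,-2.4,0.9]
    - [7,-2.8,1.4]
    - [8,-3.2,2]
    - [9,-3.6,2.6]
    - [10.1,-4.05,3.3]
  turn:
    - [0.16,-0.9,0.4]
    - [0.33,-1.8,0.8]
    - [0.5,-2.7,1.2]
    - [0.66,-3.6,1.6]
    - [0.8,-4.4,2]
    - [1,-5.3,2.4]
    - [1.15,-6.2,2.8]
    - [1.3,-7.1,3.2]
    - [1.5,-8,3.6]
    - [1.64,-8.9,4]
  fingers: [87,87,87,87,87,87,87,87,87,87]

```text
time: 1.03
position: [0.5282, 0.3043, 0.1237]
tcp_rot: [0.219, 0.762, 0.521, -0.316]
wrist_force: [1.7, 0.6, 0.6]
opening: 0.0869
```

```bash
cat > m2.py <<'E'
from m import *
def look(name,n="wrist",box=(.3,.9,-.5,.5),lo=.02,hi=.13,mn=150,pic=True):
    c=cam(n); P=cloud(c)
    if pic: cv2.imwrite("pics/%s.png"%name,c["image"])
    m=seg(c,P,lo,hi,box); k,l,s,_=cv2.connectedComponentsWithStats(m.astype(np.uint8))
    for i in range(1,k):
        if s[i,4]<mn: continue
        Q=P[l==i]; zt=np.percentile(Q[:,2],97); T=Q[Q[:,2]>zt-.006]
        print(n,s[i].tolist(),"ztop",zt.round(4),rect(T),"all",rect(Q))
    return c,P
E
python3 - <<'E'
from m2 import *
where()
look("b",box=(.4,.62,.1,.34))
look("c","scene",box=(.4,.62,.1,.34),hi=.08)
u=np.array([np.cos(np.radians(69)),np.sin(np.radians(69)),0])
go(np.array([.496,.220,.045])+.01*u,69,45)
E
```

```text
grasp pt [0.5331 0.3169 0.1371] z [-0.253 -0.662 -0.705] y [ 0.933 -0.361  0.004]
wrist [219, 143, 78, 98, 6872] ztop 0.0733 (496.1, 221.1, 92.7, 59.9, 'long side ang', 69.4) all (496.1, 221.1, 92.7, 60.1, 'long side ang', 69.5)
wrist [156, 228, 26, 31, 379] ztop 0.1297 (485.7, 328.4, 25.2, 9.1, 'long side ang', 69.5) all (485.6, 328.5, 25.2, 9.4, 'long side ang', 69.5)
wrist [334, 228, 29, 30, 396] ztop 0.1297 (574.7, 295.7, 26.0, 8.9, 'long side ang', 65.2) all (575.3, 295.5, 25.6, 9.5, 'long side ang', 69.0)
scene [286, 107, 38, 34, 954] ztop 0.0738 (497.6, 218.7, 92.3, 65.4, 'long side ang', 70.0) all (497.8, 218.1, 93.2, 66.3, 'long side ang', 70.0)
t 1.1333 trans [-0.34, 0.3, 4.07] turn [-0.04, 0.22, 0.17] F [-1.8  0.2 -3.2] open 0.0874
```

View pics/b.png

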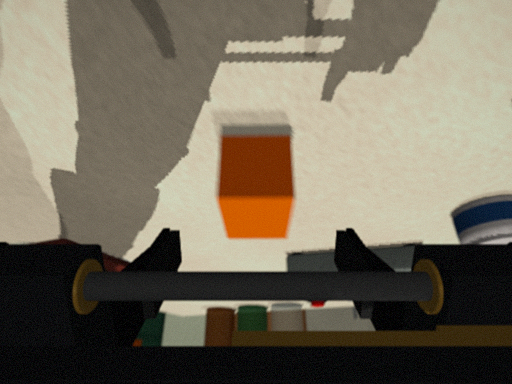

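The wrist view shows the tub mouth-down at (256,190), its white band on the counter, and the open fingers either side of it. All three cameras agree on about (0.4965, 0.2205) and 69.5°. Advancing along the tool.

>>> move_arm:
  translation:
    - [-0.1,0.1,0.6]
    - [-0.2,0.2,1.2]
    - [-0.3,0.3,1.8]
    - [-0.34,0.3,2.4]
    - [-0.34,0.3,2.7]
    - [-0.34,0.3,2.7]
  turn:
    - [0,0.2,0.1]
    - [0,0.2,0.1]
    - [0,0.2,0.1]
    - [0,0.2,0.1]
    - [0,0.2,0.1]
    - [0,0.2,0.1]
  fingers: [87,87,87,87,87,87]

```text
time: 1.63
position: [0.513, 0.2378, 0.0724]
tcp_rot: [0.214, 0.767, 0.521, -0.309]
wrist_force: [1.0, -0.2, -0.1]
opening: 0.0871
```

```bash
python3 - <<'E'
from h import *
where()
u=np.array([np.cos(np.radians(69.5)),np.sin(np.radians(69.5)),0])
go(np.array([.4965,.2205,.045])+.01*u,69.5,45)
E
```

```text
grasp pt [0.5177 0.2502 0.086 ] z [-0.251 -0.65  -0.717] y [ 0.93  -0.366  0.006]
t 1.6333 trans [0.34, -0.31, 1.57] turn [-0.09, -0.17, -0.19] F [ 1.  -0.2 -0.1] open 0.0871
```

>>> move_arm:
  translation:
    - [0.2,-0.2,0.5]
    - [0.34,-0.3,1.0]
    - [0.34,-0.3,1.4]
    - [0.34,-0.3,1.4]
    - [0.34,-0.3,1.4]
    - [0.34,-0.3,1.4]
  turn:
    - [0,-0.17,-0.1]
    - [-0.1,-0.17,-0.19]
    - [-0.1,-0.17,-0.19]
    - [-0.1,-0.17,-0.19]
    - [-0.1,-0.17,-0.19]
    - [-0.1,-0.17,-0.19]
  fingers: [87,87,87,87,87,87]

```text
time: 2.13
position: [0.4983, 0.2229, 0.0368]
tcp_rot: [0.219, 0.76, 0.527, -0.312]
wrist_force: [-0.2, -0.5, 0.0]
opening: 0.0869
```

```bash
python3 - <<'E'
from h import *
where()
u=np.array([np.cos(np.radians(69.5)),np.sin(np.radians(69.5)),0])
go(np.array([.4965,.2205,.045])+.01*u,69.5,45)
E
```

```text
grasp pt [0.5029 0.2355 0.0503] z [-0.244 -0.661 -0.71 ] y [ 0.937 -0.349  0.003]
t 2.1333 trans [-0.03, -0.03, 0.27] turn [0.04, -0.04, -0.01] F [-0.2 -0.5  0. ] open 0.0869
```

>>> move_arm:
  translation:
    - [0,0,0.15]
    - [0,0,0.25]
    - [0,0,0.25]
    - [0,0,0.25]
    - [0,0,0.25]
    - [0,0,0.25]
    - [0,0,0.25]
    - [0,0,0.25]
    - [0,0,0.25]
    - [0,0,0.25]
  turn:
    - [0,0,0]
    - [0,0,0]
    - [0,0,0]
    - [0,0,0]
    - [0,0,0]
    - [0,0,0]
    - [0,0,0]
    - [0,0,0]
    - [0,0,0]
    - [0,0,0]
  fingers: [87,87,70,50,50,50,50,50,50,50]
  squeeze: 30

```text
time: 2.97
position: [0.4959, 0.2176, 0.0309]
tcp_rot: [0.219, 0.759, 0.527, -0.313]
wrist_force: [0.4, 0.6, 0.4]
opening: 0.0599
```

```bash
python3 - <<'E'
from h import *
where()
g=np.array([.4965,.2205,0]); u=np.array([np.cos(np.radians(69.5)),np.sin(np.radians(69.5)),0])
s=manip.observe(); M=rot(s["tcp_rot"]).as_matrix(); gp=s["position"]-.019*M[:,2]
print("offset along u",(gp-g)@u,"open",s["opening"],s["wrist_force"])
go([.5,.2,.15],69.5,45); go([.5,.2,.15],69.5,0)
E
```

```text
grasp pt [0.5005 0.2301 0.0444] z [-0.244 -0.662 -0.709] y [ 0.937 -0.349  0.002]
offset along u 0.01041966876779374 open 0.05991738394466309 [0.38888292 0.57092066 0.40026497]
t 2.9667 trans [-3.16, 0.34, -1.83] turn [0.03, -0.03, -0.0] F [0.4 0.6 0.4] open 0.0599
t 2.9667 trans [-2.71, 0.34, -2.01] turn [0.03, 8.97, 0.01] F [0.4 0.6 0.4] open 0.0599
```

>>> move_arm:
  translation:
    - [-0.4,0,-0.4]
    - [-0.9,0,-0.9]
    - [-1.5,0.1,-1.5]
    - [-2.1,0.1,-2.1]
    - [-2.4,0.1,-2.4]
    - [-2.4,0.1,-2.4]
    - [-2.4,0.1,-2.4]
    - [-2.4,0.1,-2.4]
    - [-2.4,0.1,-2.4]
    - [-2.4,0.1,-2.4]
  turn:
    - [0,0,0]
    - [0,0,0]
    - [0,0,0]
    - [0,0.6,0]
    - [0,1.8,0]
    - [0,3,0]
    - [0,4.2,0]
    - [0,5.4,0]
    - [0,6.6,0]
    - [0,7.8,0]
  fingers: [50,50,50,50,50,50,50,50,50,50]

```text
time: 3.8
position: [0.4988, 0.2163, 0.1347]
tcp_rot: [0.029, 0.82, 0.57, -0.038]
wrist_force: [0.3, -0.0, -3.2]
opening: 0.0598
```

>>> move_arm:
  translation:
    - [0,0,0]
    - [0,0,0]
    - [0,0,0]
    - [0,0,0]
    - [0,0,0]
    - [0,0,0]
    - [0,0,0]
    - [0,0,0]
    - [0,0,0]
    - [0,0,0]
  turn:
    - [0,1.2,0]
    - [0,2.4,0]
    - [0,3.6,0]
    - [0,4.8,0]
    - [0,6,0]
    - [0,7.2,0]
    - [0,8.4,0]
    - [0,9.4,0]
    - [0,10.1,0]
    - [0,10.2,0]
  fingers: [50,50,50,50,50,50,50,50,50,50]

```text
time: 4.63
position: [0.4975, 0.2141, 0.132]
tcp_rot: [-0.219, 0.758, 0.526, 0.317]
wrist_force: [-1.0, 0.0, -3.0]
opening: 0.0593
```

```bash
python3 - <<'E'
from h import *
where()
c=cam("side"); cv2.imwrite("pics/d.png",c["image"])
go([.52,.19,.0754],69.5,-45)
print(manip.observe()["qpos"].round(2))
E
```

```text
grasp pt [0.4928 0.2015 0.1453] z [ 0.251  0.665 -0.703] y [ 0.936 -0.351  0.002]
t 4.6833 trans [-1.7, 0.99, 1.6] turn [0.0, -0.02, -0.01] F [ 0.3  0.6 -2.5] open 0.0601
[-0.12  0.06  0.1   2.25 -1.1   0.84  0.39]
```

View pics/d.png

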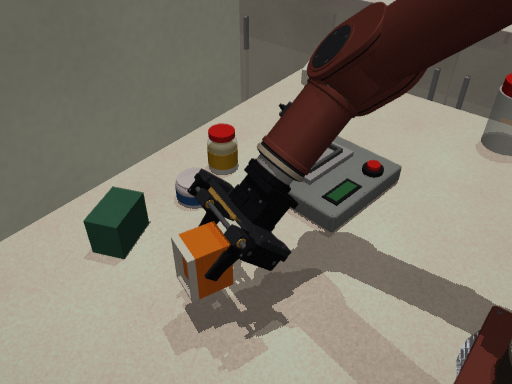

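The side view shows the tub gripped and turned on its end, with the mouth (white band, about (185,265)) facing away from the gripper and the way below clear. Lowering it.

```bash
python3 - <<'E'
from h import *
go([.52,.20,.060],69.5,-45)
E
```

```text
t 4.6833 trans [-1.84, 0.87, 2.19] turn [0.0, -0.02, -0.01] F [ 0.3  0.6 -2.5] open 0.0601
```

>>> move_arm:
  translation:
    - [-0.3,0.2,0.4]
    - [-0.7,0.4,0.8]
    - [-1.1,0.6,1.2]
    - [-1.4,0.8,1.6]
    - [-1.7,0.87,2.0]
    - [-1.84,0.87,2.19]
    - [-1.84,0.87,2.19]
    - [-1.84,0.87,2.19]
    - [-1.84,0.87,2.19]
  turn:
    - [0,0,0]
    - [0,0,0]
    - [0,0,0]
    - [0,0,0]
    - [0,0,0]
    - [0,0,0]
    - [0,0,0]
    - [0,0,0]
    - [0,0,0]
  fingers: [50,50,50,50,50,50,50,50,50]

```text
time: 5.43
position: [0.5259, 0.2147, 0.0484]
tcp_rot: [-0.218, 0.758, 0.528, 0.316]
wrist_force: [0.2, -0.0, -1.6]
opening: 0.0598
```

```bash
python3 - <<'E'
from h import *
where(); go([.52,.20,.055],69.5,-45)
E
```

```text
grasp pt [0.5212 0.2021 0.0618] z [ 0.248  0.664 -0.705] y [ 0.938 -0.348  0.003]
t 5.4333 trans [-0.22, -0.01, 0.1] turn [0.0, -0.03, 0.05] F [ 0.2 -0.  -1.6] open 0.0598
```

>>> move_arm:
  translation:
    - [-0.06,0,0.06]
    - [-0.1,0,0.1]
    - [-0.13,0,0.13]
    - [-0.15,0,0.15]
    - [-0.15,0,0.15]
    - [-0.15,0,0.15]
  turn:
    - [0,0,0]
    - [0,0,0]
    - [0,0,0]
    - [0,0,0]
    - [0,0,0]
    - [0,0,0]
  fingers: [50,50,50,50,50,50]

```text
time: 5.93
position: [0.5262, 0.2146, 0.0427]
tcp_rot: [-0.219, 0.757, 0.527, 0.317]
wrist_force: [-5.6, -4.2, 12.0]
opening: 0.0597
```

```bash
python3 - <<'E'
from h import *
where(); print(manip.observe()["wrist_force"])
E
```

```text
grasp pt [0.5215 0.202  0.056 ] z [ 0.249  0.666 -0.703] y [ 0.937 -0.348  0.003]
[-5.59733449 -4.18378974 11.97863998]
```

>>> move_arm:
  translation:
    - [0.03,0,-0.03]
    - [0.03,0,-0.03]
    - [0.03,0,-0.03]
    - [0.03,0,-0.03]
    - [0.03,0,-0.03]
    - [0.03,0,-0.03]
    - [0,0,-0.6]
    - [0,0,-1.3]
    - [0,0,-2.4]
    - [0,0,-3.5]
  turn:
    - [0,0,0]
    - [0,0,0]
    - [0,0,0]
    - [0,0,0]
    - [0,0,0]
    - [0,0,0]
    - [0,0,0]
    - [0,0,0]
    - [0,0,0]
    - [0,0,0]
  fingers: [62,66,72,80,87,87,87,87,87,87]

```text
time: 6.77
position: [0.4984, 0.1442, 0.115]
tcp_rot: [-0.219, 0.758, 0.528, 0.315]
wrist_force: [1.2, -0.1, -0.2]
opening: 0.0869
```

```bash
python3 - <<'E'
from m2 import *
where()
c,P=look("e",box=(.4,.65,.1,.34),lo=.01,hi=.1)
c2,_=look("f","scene",box=(.4,.65,.1,.34),lo=.01,hi=.1)
cv2.imwrite("pics/ef.png",np.hstack([cv2.resize(c["image"],(400,300)),cv2.resize(c2["image"],(400,300))]))
E
```

```text
grasp pt [0.4937 0.1315 0.1284] z [ 0.246  0.664 -0.706] y [ 0.938 -0.347  0.   ]
wrist [216, 128, 88, 121, 9575] ztop 0.0916 (523.5, 209.8, 73.1, 60.3, 'long side ang', 69.6) all (523.5, 209.8, 73.1, 60.3, 'long side ang', 69.6)
scene [293, 108, 34, 41, 1052] ztop 0.0918 (525.0, 208.8, 74.3, 64.8, 'long side ang', 69.8) all (525.6, 208.2, 76.2, 70.4, 'long side ang', 68.7)
```

View pics/ef.png

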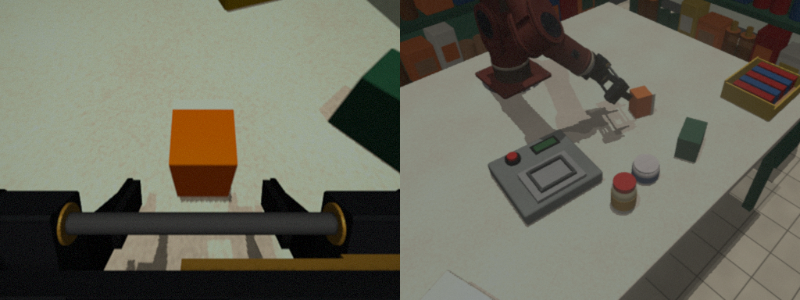

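The left picture (wrist) shows the tub standing on end with its closed bottom facing the camera at about (205,160). The scene view confirms it is upright and free at (642,100). Next is a regrasp from the mouth side.

```bash
python3 - <<'E'
from h import *
go([.50,.14,.22],69.6,-45); go([.524,.2095,.23],69.6,0)
E
```

```text
t 6.8667 trans [2.38, -0.01, -1.79] turn [0.09, -0.04, 0.02] F [-0.1 -0.1 -0.1] open 0.0872
t 6.8667 trans [3.89, -0.08, -0.48] turn [0.1, -9.04, -0.02] F [-0.1 -0.1 -0.1] open 0.0872
```

>>> move_arm:
  translation:
    - [0.8,0,-0.7]
    - [1.6,0,-1.3]
    - [2.4,0,-1.8]
    - [2.6,0,-1.7]
    - [2.8,0,-1.5]
    - [3.0,0,-1.3]
    - [3.3,0,-1.1]
    - [3.5,0,-0.9]
    - [3.7,0,-0.7]
    - [3.9,-0.1,-0.5]
  turn:
    - [0,0,0]
    - [0,-0.5,0]
    - [0,-1.5,0]
    - [0,-2.7,0]
    - [0,-3.9,0]
    - [0,-5.1,0]
    - [0,-6.3,0]
    - [0,-7.4,0]
    - [0,-8.4,0]
    - [0.1,-9,0]
  fingers: [87,87,87,87,87,87,87,87,87,87]

```text
time: 7.7
position: [0.5215, 0.216, 0.2082]
tcp_rot: [-0.002, 0.819, 0.573, -0.002]
wrist_force: [-0.5, 0.7, -0.8]
opening: 0.0872
```

```bash
python3 - <<'E'
from h import *
u=np.array([np.cos(np.radians(69.6)),np.sin(np.radians(69.6)),0])
where();go(np.array([.524,.2095,.055])+.01*u,69.6,45,back=.11)
E
```

```text
grasp pt [0.5216 0.2159 0.2272] z [-0.006  0.001 -1.   ] y [ 0.94  -0.342 -0.005]
t 7.7 trans [2.31, 0.18, 2.96] turn [-0.03, -8.99, 0.1] F [-0.5  0.7 -0.8] open 0.0872
```

>>> move_arm:
  translation:
    - [0.5,0,0.1]
    - [1.0,0,0.3]
    - [1.5,0.1,0.6]
    - [1.9,0.1,1]
    - [2.3,0.15,1.5]
    - [2.3,0.15,2]
    - [2.3,0.15,2.5]
    - [2.3,0.15,2.9]
    - [2.3,0.15,2.9]
    - [2.3,0.15,2.9]
  turn:
    - [0,-1.2,0]
    - [0,-2.4,0]
    - [0,-3.6,0]
    - [0,-4.8,0]
    - [0,-6,0]
    - [0,-7.2,0]
    - [0,-8.3,0]
    - [0,-9,0.1]
    - [0,-9,0.1]
    - [0,-9,0.1]
  fingers: [87,87,87,87,87,87,87,87,87,87]

```text
time: 8.53
position: [0.5482, 0.2773, 0.1187]
tcp_rot: [0.216, 0.759, 0.527, -0.316]
wrist_force: [0.6, 0.0, 0.3]
opening: 0.0868
```

```bash
python3 - <<'E'
from m2 import *
u=np.array([np.cos(np.radians(69.6)),np.sin(np.radians(69.6)),0])
where();look("g",box=(.4,.65,.1,.25),lo=.01,hi=.1)
go(np.array([.524,.2095,.055])+.01*u,69.6,45,back=.0)
E
```

```text
grasp pt [0.5529 0.2899 0.1321] z [-0.252 -0.66  -0.707] y [ 0.936 -0.351 -0.006]
wrist [218, 133, 84, 122, 6411] ztop 0.0912 (523.9, 210.8, 75.0, 60.1, 'long side ang', 69.7) all (524.0, 210.8, 75.1, 60.2, 'long side ang', 69.7)
t 8.5833 trans [0.09, 0.01, 3.65] turn [-0.06, -0.04, -0.01] F [0.2 0.1 1.7] open 0.0871
```

>>> move_arm:
  translation:
    - [0.1,0,0.8]
    - [0.1,0,1.6]
    - [0.1,0,2.4]
    - [0.1,0,3.1]
    - [0.1,0,3.5]
    - [0.1,0,3.63]
    - [0.1,0,3.63]
    - [0.1,0,3.63]
    - [0.1,0,3.63]
    - [0.1,0,3.63]
  turn:
    - [0,0,0]
    - [0,0,0]
    - [0,0,0]
    - [0,0,0]
    - [0,0,0]
    - [0,0,0]
    - [0,0,0]
    - [0,0,0]
    - [0,0,0]
    - [0,0,0]
  fingers: [87,87,87,87,87,87,80,70,65,60]
  squeeze: 30

```text
time: 9.42
position: [0.5233, 0.2079, 0.0432]
tcp_rot: [0.216, 0.76, 0.527, -0.313]
wrist_force: [-0.7, -0.7, -1.1]
opening: 0.0681
```

>>> move_arm:
  translation:
    - [0,0,0]
    - [0,0,0]
    - [0,0,0]
    - [0,0,0]
    - [0,0,0]
  turn:
    - [0,0,0]
    - [0,0,0]
    - [0,0,0]
    - [0,0,0]
    - [0,0,0]
  fingers: [50,50,50,50,50]

```text
time: 9.83
position: [0.523, 0.2074, 0.0427]
tcp_rot: [0.216, 0.76, 0.526, -0.314]
wrist_force: [1.4, 3.9, 5.5]
opening: 0.0599
```

```bash
python3 - <<'E'
from h import *
where()
g=np.array([.524,.210,0]); u=np.array([np.cos(np.radians(69.6)),np.sin(np.radians(69.6)),0])
s=manip.observe(); M=rot(s["tcp_rot"]).as_matrix(); gp=s["position"]-.019*M[:,2]
print("offset along u",(gp-g)@u,"perp",(gp-g)@[u[1],-u[0],0],"open",s["opening"],s["wrist_force"])
go(gp+[0,0,.1],69.6,45)
E
```

```text
grasp pt [0.5278 0.2199 0.0562] z [-0.25  -0.659 -0.71 ] y [ 0.936 -0.352 -0.002]
offset along u 0.010638664998933813 perp 8.44797261401017e-05 open 0.05991916731812335 [1.40211216 3.85992508 5.47984338]
t 9.8333 trans [-2.35, -0.0, -2.37] turn [-0.05, -0.04, -0.02] F [1.4 3.9 5.5] open 0.0599
```

>>> move_arm:
  translation:
    - [-0.4,0,-0.4]
    - [-0.9,0,-0.9]
    - [-1.5,0,-1.5]
    - [-2.1,0,-2.1]
    - [-2.7,0,-2.7]
    - [-2.8,0,-2.8]
    - [-2.8,0,-2.8]
    - [-2.8,0,-2.8]
    - [-2.8,0,-2.8]
    - [-2.8,0,-2.8]
  turn:
    - [0,0,0]
    - [0,0,0]
    - [0,0,0]
    - [0,0.6,0]
    - [0,1.8,0]
    - [0,3,0]
    - [0,4.2,0]
    - [0,5.4,0]
    - [0,6.6,0]
    - [0,7.8,0]
  fingers: [50,50,50,50,50,50,50,50,50,50]

```text
time: 10.67
position: [0.523, 0.2062, 0.1626]
tcp_rot: [0.027, 0.822, 0.568, -0.04]
wrist_force: [-0.6, 0.1, -2.0]
opening: 0.0601
```

>>> move_arm:
  translation:
    - [0,0,0]
    - [0,0,0]
    - [0,0,0]
    - [0,0,0]
    - [0,0,0]
    - [0,0,0]
    - [0,0,0]
    - [0,0,0]
    - [0,0,0]
    - [0,0,0]
  turn:
    - [0,1.2,0]
    - [0,2.4,0]
    - [0,3.6,0]
    - [0,4.8,0]
    - [0,6,0]
    - [0,7.2,0]
    - [0,8.4,0]
    - [0,9.4,0]
    - [0,10.1,0]
    - [0,10.2,0]
  fingers: [50,50,50,50,50,50,50,50,50,50]

```text
time: 11.5
position: [0.5218, 0.2041, 0.1598]
tcp_rot: [-0.22, 0.761, 0.523, 0.315]
wrist_force: [-0.7, -0.6, -1.7]
opening: 0.06
```

```bash
cat > tray.py <<'E'
from m2 import *
def tray(n,c0=(.582,-.2425),yaw=83.6):
    c=cam(n); P=cloud(c); a=np.radians(yaw); ux=np.array([np.sin(a),-np.cos(a)]); uy=np.array([np.cos(a),np.sin(a)])
    d=P[...,:2]-np.array(c0); X=d@ux; Y=d@uy; ok=c["range_z"]>0
    rim=ok&(abs(X)<.06)&(abs(Y)<.078)&(P[...,2]>.0665)&(P[...,2]<.078)
    key=ok&(abs(X+.128)<.03)&(abs(Y+.06)<.03)&(P[...,2]>.066)&(c["image"][...,2]>c["image"][...,1]*1.8)
    fl=ok&(abs(X)<.025)&(abs(Y)<.04)
    print(n,"rim",rim.sum(),rect(P[rim]),"floor z",np.median(P[fl][:,2]).round(4),"rim z",np.median(P[rim][:,2]).round(4))
    if key.sum()>10:
        k=P[key]; print("  key",key.sum(),rect(k),np.percentile(k[:,2],[5,50,95]).round(4))
    return c,P
E
python3 - <<'E'
from tray import *
where(); print(manip.observe()["opening"],manip.observe()["qpos"].round(2))
tray("scene"); tray("side")
go([.56,-.05,.21],83.6,-45)
E
```

```text
grasp pt [0.5171 0.1915 0.1732] z [ 0.25   0.665 -0.704] y [ 0.935 -0.356 -0.005]
0.0600237148954401 [ 0.03  0.07 -0.03  2.17 -1.03  0.88  0.31]
scene rim 568 (583.4, -243.2, 118.3, 90.1, 'long side ang', 83.8) floor z 0.0598 rim z 0.0696
  key 101 (450.5, -289.1, 29.3, 28.9, 'long side ang', 44.6) [0.0669 0.0696 0.0722]
side rim 405 (582.3, -241.6, 122.0, 89.0, 'long side ang', 83.3) floor z 0.0609 rim z 0.0704
  key 105 (448.1, -285.1, 30.9, 28.4, 'long side ang', -47.4) [0.0673 0.0707 0.0728]
t 11.6 trans [-4.16, 4.07, -5.88] turn [1.99, -0.01, -2.05] F [ 0.6 -0.  -2.5] open 0.0597
```

```bash
python3 - <<'E'
from h import *
go([.581,-.254,.20],83.6,-45)
E
```

```text
t 11.6 trans [-8.71, 7.13, -9.98] turn [1.99, -0.01, -2.05] F [ 0.6 -0.  -2.5] open 0.0597
```

>>> move_arm:
  translation:
    - [-0.3,0.2,-0.35]
    - [-0.8,0.65,-0.9]
    - [-1.3,1.1,-1.5]
    - [-1.9,1.6,-2.2]
    - [-2.5,2.0,-2.8]
    - [-3.1,2.5,-3.5]
    - [-3.6,2.9,-4.1]
    - [-4.2,3.4,-4.8]
    - [-4.8,3.9,-5.4]
    - [-5.3,4.3,-6]
  turn:
    - [0.1,0,-0.1]
    - [0.2,0,-0.2]
    - [0.3,0,-0.3]
    - [0.4,0,-0.4]
    - [0.6,0,-0.6]
    - [0.7,0,-0.7]
    - [0.8,0,-0.8]
    - [1,0,-1]
    - [1.1,0,-1.1]
    - [1.2,0,-1.2]
  fingers: [50,50,50,50,50,50,50,50,50,50]

```text
time: 12.43
position: [0.5597, -0.0648, 0.1753]
tcp_rot: [-0.241, 0.719, 0.581, 0.296]
wrist_force: [0.9, 0.2, -2.0]
opening: 0.0601
```

```bash
python3 - <<'E'
from h import *
where();go([.581,-.254,.20],83.6,-45)
E
```

```text
grasp pt [ 0.5569 -0.0779  0.1888] z [ 0.145  0.691 -0.708] y [ 0.978 -0.208 -0.003]
t 12.4333 trans [-3.68, 1.96, -4.21] turn [0.77, 0.01, -0.82] F [ 0.9  0.2 -2. ] open 0.0601
```

>>> move_arm:
  translation:
    - [-0.6,0.3,-0.7]
    - [-1.2,0.6,-1.4]
    - [-1.8,0.9,-2.1]
    - [-2.4,1.2,-2.7]
    - [-2.9,1.5,-3.3]
    - [-3.3,1.8,-3.8]
    - [-3.5,1.9,-4]
    - [-3.5,1.9,-4]
    - [-3.5,1.9,-4]
    - [-3.5,1.9,-4]
  turn:
    - [0.1,0,-0.1]
    - [0.2,0,-0.2]
    - [0.3,0,-0.3]
    - [0.4,0,-0.4]
    - [0.6,0,-0.6]
    - [0.7,0,-0.7]
    - [0.77,0,-0.82]
    - [0.77,0,-0.82]
    - [0.77,0,-0.82]
    - [0.77,0,-0.82]
  fingers: [50,50,50,50,50,50,50,50,50,50]

```text
time: 13.27
position: [0.5816, -0.2296, 0.1854]
tcp_rot: [-0.255, 0.689, 0.615, 0.286]
wrist_force: [0.0, -0.6, -2.3]
opening: 0.0599
```

```bash
python3 - <<'E'
from m2 import *
where(); print(manip.observe()["qpos"].round(2))
c,P=look("h",box=(.45,.7,-.42,-.12),lo=.02,hi=.28)
c2,P2=look("i","scene",box=(.45,.7,-.42,-.12),lo=.02,hi=.28)
cv2.imwrite("pics/hi.png",np.hstack([cv2.resize(c["image"],(400,300)),cv2.resize(c2["image"],(400,300))]))
# tub by colour (orange) in scene: extents in its own (tray-yaw) frame
for n,q,Q in(("wrist",c,P),("scene",c2,P2)):
    b,g,r=[q["image"][...,i].astype(int) for i in range(3)]
    m=(r>60)&(r>g*1.7)&(g>b*1.3)&(q["range_z"]>0)&(Q[...,2]>.1)&(Q[...,2]<.26)&(abs(Q[...,0]-.58)<.08)&(abs(Q[...,1]+.25)<.1)
    T=Q[m]; print(n,len(T),np.percentile(T,[2,50,98],axis=0).round(4).tolist())
go([.5812,-.2536,.120],83.6,-45)
E
```

```text
grasp pt [ 0.5801 -0.243   0.1988] z [ 0.08   0.704 -0.706] y [ 0.994 -0.113  0.   ]
[ 0.5   0.62  0.25  1.38 -0.76  1.69  0.75]
wrist [0, 144, 512, 224, 74494] ztop 0.2791 (575.6, -274.6, 127.5, 25.9, 'long side ang', -6.5) all (558.4, -206.5, 219.0, 171.4, 'long side ang', -0.8)
scene [120, 131, 140, 153, 10392] ztop 0.2748 (579.1, -306.9, 183.3, 91.5, 'long side ang', -5.9) all (560.8, -249.8, 259.6, 221.4, 'long side ang', 90.0)
wrist 12567 [[0.5518, -0.2653, 0.1551], [0.5833, -0.2089, 0.1617], [0.6103, -0.1882, 0.2106]]
scene 32 [[0.5556, -0.2669, 0.1566], [0.6104, -0.2474, 0.1645], [0.6139, -0.2075, 0.1986]]
t 13.3667 trans [-2.11, 0.08, 1.61] turn [0.02, -0.03, -0.0] F [-0.5  0.3 -3. ] open 0.0595
```

View pics/hi.png

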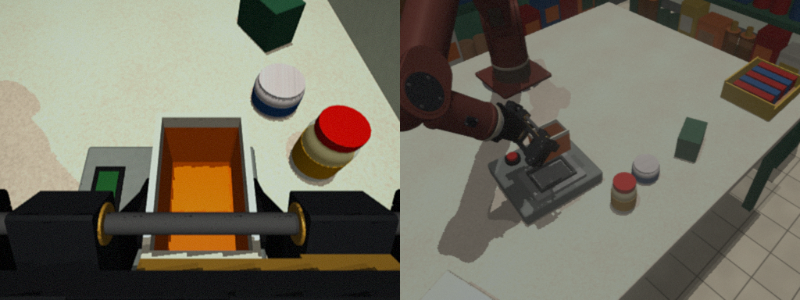

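The left picture (wrist) looks down into the tub held mouth-up at (200,190), with the scale display at its left. The scene view shows it above the tray with nothing else disturbed. Checking that it is level and where its rim is.

```bash
cat > lev.py <<'E'
from m2 import *
def lev(gp=None):
    c=cam("wrist"); P=cloud(c); s=manip.observe(); M=rot(s["tcp_rot"]).as_matrix(); g=s["position"]-.019*M[:,2]
    a=np.radians(83.6); ux=np.array([np.sin(a),-np.cos(a)]); uy=np.array([np.cos(a),np.sin(a)])
    d=P-g; X=d[...,:2]@ux; Y=d[...,:2]@uy; Z=d[...,2]; ok=c["range_z"]>0
    m=ok&(abs(X)<.02)&(Y>-.005)&(Y<.045)&(Z<-.03)&(Z>-.055)
    A=np.c_[X[m],Y[m],np.ones(m.sum())]; k=np.linalg.lstsq(A,Z[m],rcond=None)[0]
    res=Z[m]-A@k; kk=abs(res)<.002; k=np.linalg.lstsq(A[kk],Z[m][kk],rcond=None)[0]
    print("inner floor: slope x,y deg",np.degrees(k[:2]).round(2),"z at grasp",k[2].round(4),kk.sum())
    r=ok&(abs(X)<.04)&(Y>-.05)&(Y<.08)&(Z>.019)&(Z<.033)
    print("rim X",np.percentile(X[r],[1,99]).round(4),"Y",np.percentile(Y[r],[1,99]).round(4),"Z",np.median(Z[r]).round(4),r.sum()); print("g",g.round(4))
lev()
E
python3 lev.py
```

```text
inner floor: slope x,y deg [ 0.21 -0.07] z at grasp -0.0425 3257
rim X [-0.0377  0.0377] Y [-0.0347  0.0564] Z 0.0252 7564
g [ 0.5798 -0.2432  0.1989]
```

>>> move_arm:
  translation:
    - [-0.4,0,0.1]
    - [-0.8,0.08,0.3]
    - [-1.2,0.08,0.7]
    - [-1.6,0.08,1.1]
    - [-1.95,0.08,1.45]
    - [-2.11,0.08,1.61]
    - [-2.11,0.08,1.61]
    - [-2.11,0.08,1.61]
    - [-2.11,0.08,1.61]
  turn:
    - [0,0,0]
    - [0,0,0]
    - [0,0,0]
    - [0,0,0]
    - [0,0,0]
    - [0,0,0]
    - [0,0,0]
    - [0,0,0]
    - [0,0,0]
  fingers: [50,50,50,50,50,50,50,50,50]

```text
time: 14.17
position: [0.5829, -0.2418, 0.1068]
tcp_rot: [-0.255, 0.689, 0.615, 0.287]
wrist_force: [-0.3, -0.3, -0.7]
opening: 0.0595
```

```bash
python3 - <<'E'
from m2 import *
import lev
from tray import tray
go([.5812,-.2536,.108],83.6,-45)
E
```

```text
inner floor: slope x,y deg [ 0.3  -0.03] z at grasp -0.0428 3262
rim X [-0.0377  0.0377] Y [-0.0349  0.0564] Z 0.025 7497
g [ 0.5814 -0.2553  0.1205]
t 14.2167 trans [-0.26, -0.02, 0.33] turn [0.04, -0.03, 0.0] F [-0.3  0.1 -1.6] open 0.0598
```

>>> move_arm:
  translation:
    - [-0.06,-0.02,0.1]
    - [-0.12,-0.02,0.18]
    - [-0.18,-0.02,0.25]
    - [-0.23,-0.02,0.3]
    - [-0.26,-0.02,0.33]
    - [-0.26,-0.02,0.33]
    - [-0.26,-0.02,0.33]
    - [-0.26,-0.02,0.33]
  turn:
    - [0,0,0]
    - [0,0,0]
    - [0,0,0]
    - [0,0,0]
    - [0,0,0]
    - [0,0,0]
    - [0,0,0]
    - [0,0,0]
  fingers: [50,50,50,50,50,50,50,50]

```text
time: 14.88
position: [0.5821, -0.2399, 0.0939]
tcp_rot: [-0.255, 0.689, 0.615, 0.287]
wrist_force: [-0.2, 1.1, 1.6]
opening: 0.0601
```

```bash
python3 - <<'E'
from h import *
where(); go([.5812,-.2536,.1065],83.6,-45)
E
```

```text
grasp pt [ 0.5805 -0.2533  0.1073] z [ 0.082  0.705 -0.705] y [ 0.993 -0.114  0.001]
t 14.8833 trans [-0.03, 0.02, 0.01] turn [0.03, -0.04, -0.01] F [-0.2  1.1  1.6] open 0.0601
```

>>> move_arm:
  translation:
    - [-0.02,0,0.02]
    - [-0.03,0,0.03]
    - [-0.03,0,0.03]
    - [-0.03,0,0.03]
  turn:
    - [0,0,0]
    - [0,0,0]
    - [0,0,0]
    - [0,0,0]
  fingers: [50,50,50,50]

```text
time: 15.22
position: [0.5821, -0.2399, 0.0938]
tcp_rot: [-0.255, 0.689, 0.615, 0.287]
wrist_force: [-4.0, 0.4, 8.7]
opening: 0.0601
```

```bash
python3 - <<'E'
import lev
E
```

```text
inner floor: slope x,y deg [0.19 0.11] z at grasp -0.0426 3266
rim X [-0.0376  0.0377] Y [-0.0349  0.0563] Z 0.0253 7551
g [ 0.5805 -0.2533  0.1072]
```

>>> move_arm:
  translation:
    - [0.02,0,-0.02]
    - [0.02,0,-0.02]
    - [0.02,0,-0.02]
    - [0.02,0,-0.02]
    - [0.02,0,-0.02]
    - [0.02,0,-0.02]
    - [0.02,0,-0.5]
    - [0,0,-1.2]
    - [0,0,-2.2]
    - [0,0,-3.2]
  turn:
    - [0,0,0]
    - [0,0,0]
    - [0,0,0]
    - [0,0,0]
    - [0,0,0]
    - [0,0,0]
    - [0,0,0]
    - [0,0,0]
    - [0,0,0]
    - [0,0,0]
  fingers: [62,66,72,80,87,87,87,87,87,87]

```text
time: 16.1
position: [0.5738, -0.3086, 0.1614]
tcp_rot: [-0.255, 0.689, 0.615, 0.287]
wrist_force: [0.7, -0.8, 0.9]
opening: 0.0868
```

```bash
cat > fin.py <<'E'
from tray import *
def tub(n):
    c=cam(n); P=cloud(c); a=np.radians(83.6); ux=np.array([np.sin(a),-np.cos(a)]); uy=np.array([np.cos(a),np.sin(a)])
    d=P[...,:2]-np.array([.5825,-.2425]); X=d@ux; Y=d@uy; ok=c["range_z"]>0
    m=ok&(abs(X)<.05)&(abs(Y)<.065)&(P[...,2]>.128)&(P[...,2]<.138)
    f=ok&(abs(X)<.02)&(abs(Y)<.03)
    print(n,"tub rim",m.sum(),rect(P[m]),"z",np.percentile(P[m][:,2],[5,50,95]).round(4),"inner floor z",np.median(P[f][:,2]).round(4))
    return c
E
python3 - <<'E'
from fin import *
where(); c=tub("wrist"); c2=tub("scene"); cv2.imwrite("pics/j.png",np.hstack([cv2.resize(c["image"],(400,300)),cv2.resize(c2["image"],(400,300))]))
go([.449,-.287,.20],0,0)   # only for reference
E
```

```text
grasp pt [ 0.5723 -0.322   0.1748] z [ 0.081  0.705 -0.705] y [ 0.994 -0.114  0.001]
wrist tub rim 2440 (581.3, -241.7, 91.5, 60.3, 'long side ang', 83.4) z [0.129  0.1324 0.1335] inner floor z 0.0647
scene tub rim 291 (583.3, -243.1, 91.0, 63.1, 'long side ang', 83.4) z [0.1286 0.1312 0.1337] inner floor z nan
t 16.2 trans [0.69, -4.23, -0.15] turn [-6.44, -7.34, 15.74] F [-0.4 -0.2  1. ] open 0.0871
  return _methods._mean(a, axis=axis, dtype=dtype,
  ret = ret.dtype.type(ret / rcount)
```

View pics/j.png

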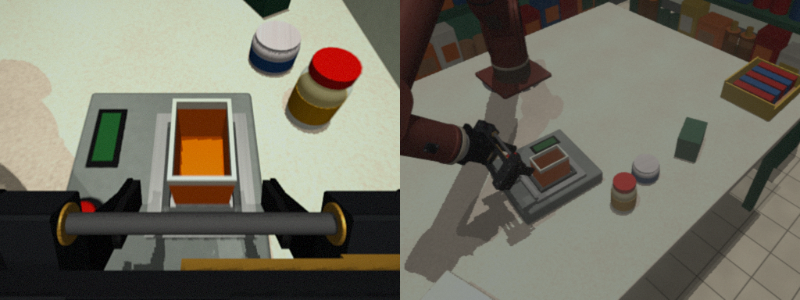

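The tub sits mouth-up inside the rim at (203,140) in the left picture. Its rim is level at z≈0.132, and the bystanders haven't moved. Now the tare key, with the jaws shut and the gripper turned so its long side keeps clear of the tub.

```bash
python3 - <<'E'
from h import *
go([.49,-.34,.26],83.6,-20); go([.449,-.287,.19],0,0); go([.49,-.34,.26],45,0)
E
```

```text
t 16.2 trans [1.15, -2.65, -2.56] turn [0.09, -4.96, -0.04] F [-0.4 -0.2  1. ] open 0.0871
t 16.2 trans [0.46, -4.23, 0.08] turn [-6.44, -7.34, 15.74] F [-0.4 -0.2  1. ] open 0.0871
t 16.2 trans [0.97, -2.65, -2.69] turn [-2.93, -8.64, 7.26] F [-0.4 -0.2  1. ] open 0.0871
```

>>> move_arm:
  translation:
    - [0.1,-0.2,-0.7]
    - [0.3,-0.5,-1.4]
    - [0.5,-0.9,-2]
    - [0.6,-1.3,-2.4]
    - [0.7,-1.7,-2.6]
    - [0.8,-2,-2.7]
    - [0.9,-2.3,-2.7]
    - [1,-2.6,-2.7]
    - [1,-2.65,-2.7]
    - [1,-2.65,-2.7]
  turn:
    - [0,0,0]
    - [-0.2,-0.8,0.6]
    - [-0.6,-1.8,1.5]
    - [-1,-2.9,2.4]
    - [-1.3,-3.9,3.3]
    - [-1.7,-5,4.2]
    - [-2,-6.1,5.1]
    - [-2.4,-7.2,6]
    - [-2.8,-8.2,6.9]
    - [-2.93,-8.64,7.26]
  fingers: [87,87,80,60,40,20,0,0,0,0]

```text
time: 17.03
position: [0.4919, -0.3328, 0.2398]
tcp_rot: [-0.001, 0.923, 0.384, -0.0]
wrist_force: [0.3, -0.9, 0.6]
opening: 0.0419
```

```bash
python3 - <<'E'
from h import *
where(); go([.449,-.287,.17],0,0); print(manip.observe()["qpos"].round(2))
E
```

```text
grasp pt [ 0.4919 -0.3328  0.2588] z [-0.001  0.002 -1.   ] y [ 0.709 -0.705 -0.003]
t 17.0333 trans [0.07, -2.08, 2.97] turn [-0.03, 0.01, 9.03] F [ 0.3 -0.9  0.6] open 0.0419
[ 0.09  0.22  0.51  1.6  -0.11  1.35 -0.17]
```

>>> move_arm:
  translation:
    - [0,-0.3,0]
    - [0,-0.6,0.1]
    - [0,-0.9,0.3]
    - [0,-1.2,0.6]
    - [0,-1.5,1]
    - [0,-1.8,1.4]
    - [0.05,-2,1.8]
    - [0.05,-2,2.2]
    - [0.05,-2,2.5]
    - [0.05,-2,2.5]
  turn:
    - [0,0,1.1]
    - [0,0,2.2]
    - [0,0,3.3]
    - [0,0,4.4]
    - [0,0,5.5]
    - [0,0,6.6]
    - [0,0,7.7]
    - [0,0,8.6]
    - [0,0,9]
    - [0,0,9]
  fingers: [0,0,0,0,0,0,0,0,0,0]

```text
time: 17.87
position: [0.4482, -0.29, 0.1622]
tcp_rot: [-0.004, 1.0, 0.002, -0.003]
wrist_force: [0.3, 0.5, 0.8]
opening: 0.0003
```

>>> move_arm:
  translation:
    - [0,0,0]
    - [0,0,0]
    - [0,0,0]
    - [0,0,0]
  turn:
    - [0,0,0]
    - [0,0,0]
    - [0,0,0]
    - [0,0,0]
  fingers: [0,0,0,0]

```text
time: 18.2
position: [0.4496, -0.2911, 0.1644]
tcp_rot: [-0.003, 1.0, 0.003, -0.001]
wrist_force: [0.5, 0.6, 0.8]
opening: 0.0004
```

```bash
python3 - <<'E'
from fin import *
where()
c=cam("wrist"); P=cloud(c); im=c["image"].astype(int)
m=(im[...,2]>1.8*im[...,1])&(im[...,2]>60)&(c["range_z"]>0)&(P[...,2]>.055)&(P[...,2]<.08)&(abs(P[...,0]-.449)<.035)&(abs(P[...,1]+.287)<.035)
if m.sum()>20: print("key",m.sum(),rect(P[m]),np.percentile(P[m][:,2],[5,50,95]))
cv2.imwrite("pics/k.png",c["image"])
go([.449,-.287,.075+.019],0,0)
E
```

```text
grasp pt [ 0.4496 -0.2912  0.1834] z [-0.002  0.006 -1.   ] y [ 0.005 -1.    -0.006]
key 1072 (446.1, -287.1, 33.7, 30.8, 'long side ang', 17.3) [0.0652684  0.07052223 0.07170423]
t 18.25 trans [-0.01, -0.12, 2.98] turn [-0.07, 0.03, 0.06] F [-1.2  0.1 -0.5] open 0.0003
```

View pics/k.png

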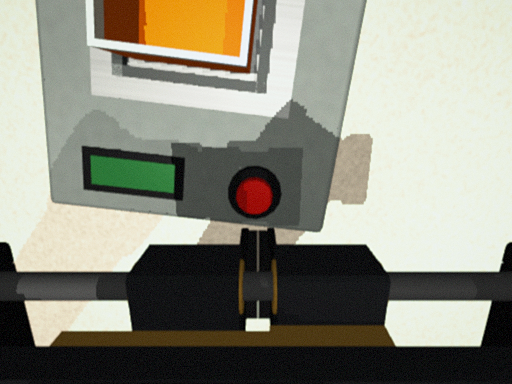

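The wrist picture shows the red key at (254,196) in its black housing and the seated tub above it, with the shut fingers lined up at (258,250). Descending on it.

>>> move_arm:
  translation:
    - [0,0,0.6]
    - [-0.05,-0.1,1.3]
    - [-0.05,-0.12,2]
    - [-0.05,-0.12,2.5]
    - [-0.05,-0.12,2.8]
    - [-0.05,-0.12,2.9]
    - [-0.05,-0.12,2.9]
    - [-0.05,-0.12,2.9]
  turn:
    - [0,0,0]
    - [0,0,0]
    - [0,0,0]
    - [0,0,0]
    - [0,0,0]
    - [0,0,0]
    - [0,0,0]
    - [0,0,0]
  fingers: [0,0,0,0,0,0,0,0]

```text
time: 18.92
position: [0.448, -0.287, 0.0776]
tcp_rot: [-0.003, 1.0, 0.002, -0.001]
wrist_force: [-0.6, -0.5, -0.1]
opening: 0.0005
```

```bash
python3 - <<'E'
from h import *
where(); go([.448,-.287,.066+.019],0,0); c=cam("wrist"); P=cloud(c)
d=np.hypot(P[...,0]-.448,P[...,1]+.287); m=(c["range_z"]>0)&(d>.0165)&(d<.020)&(P[...,2]<.08); print("ring z",np.percentile(P[m][:,2],[5,25,50,75,95]).round(4) if m.sum() else None)
E
```

```text
grasp pt [ 0.448  -0.2872  0.0966] z [-0.002  0.006 -1.   ] y [ 0.005 -1.    -0.006]
t 18.9167 trans [0.0, 0.0, 0.39] turn [-0.07, 0.03, 0.05] F [-0.6 -0.5 -0.1] open 0.0005
ring z [0.0597 0.0603 0.0608 0.0611 0.0617]
```

>>> move_arm:
  translation:
    - [0,0,0.15]
    - [0,0,0.25]
    - [0,0,0.33]
    - [0,0,0.4]
    - [0,0,0.43]
    - [0,0,0.43]
    - [0,0,0.43]
    - [0,0,0.43]
  turn:
    - [0,0,0]
    - [0,0,0]
    - [0,0,0]
    - [0,0,0]
    - [0,0,0]
    - [0,0,0]
    - [0,0,0]
    - [0,0,0]
  fingers: [0,0,0,0,0,0,0,0]

```text
time: 19.63
position: [0.448, -0.2868, 0.0645]
tcp_rot: [-0.003, 1.0, 0.002, -0.001]
wrist_force: [-0.1, 0.5, 6.8]
opening: 0.0006
```

>>> move_arm:
  translation:
    - [0,0,0.04]
    - [0,0,0.06]
    - [0,0,0.06]
    - [0,0,0.06]
  turn:
    - [0,0,0]
    - [0,0,0]
    - [0,0,0]
    - [0,0,0]
  fingers: [0,0,0,0]

```text
time: 19.97
position: [0.4481, -0.2869, 0.0641]
tcp_rot: [-0.004, 1.0, 0.002, -0.001]
wrist_force: [-7.3, 4.1, 24.1]
opening: 0.0006
```

>>> move_arm:
  translation:
    - [0,0,-0.2]
    - [0,0,-0.5]
    - [0,0,-1]
    - [0,0,-1.8]
    - [0,0,-2.8]
    - [0,0,-3.8]
    - [0,0,-4.5]
    - [0,0,-4.8]
    - [0,0,-4.8]
    - [0,0,-4.8]
  turn:
    - [0,0,0]
    - [0,0,0]
    - [0,0,0]
    - [0,0,0]
    - [0,0,0]
    - [0,0,0]
    - [0,0,0]
    - [0,0,0]
    - [0,0,0]
    - [0,0,0]
  fingers: [0,0,0,0,0,0,0,0,0,0]

```text
time: 20.8
position: [0.4476, -0.2873, 0.2053]
tcp_rot: [-0.004, 1.0, 0.002, -0.002]
wrist_force: [-1.0, -0.1, -0.2]
opening: 0.0004
```

```bash
python3 - <<'E'
from fin import *
where(); c=tub("wrist"); 
P=cloud(c); d=np.hypot(P[...,0]-.448,P[...,1]+.287); m=(c["range_z"]>0)&(d<.012); print("key z",np.median(P[m][:,2]).round(4))
c2=tub("scene"); look("n","scene",pic=False,box=(.65,.9,-.3,.3),lo=.03); look("n","side",pic=False,box=(.65,.9,-.3,.3),lo=.03)
cv2.imwrite("pics/l.png",np.hstack([cv2.resize(c["image"],(400,300)),cv2.resize(c2["image"],(400,300))]))
E
```

```text
grasp pt [ 0.4477 -0.2874  0.2243] z [-0.004  0.007 -1.   ] y [ 0.005 -1.    -0.007]
wrist tub rim 1692 (572.1, -240.3, 90.7, 41.9, 'long side ang', 83.6) z [0.1298 0.1327 0.134 ] inner floor z 0.0649
key z 0.2313
scene tub rim 303 (583.4, -243.1, 91.5, 64.2, 'long side ang', 83.0) z [0.1284 0.1311 0.1336] inner floor z nan
scene [353, 150, 41, 50, 1361] ztop 0.087 (766.2, 178.0, 113.4, 70.0, 'long side ang', -67.7) all (766.0, 177.7, 114.1, 70.4, 'long side ang', -67.3)
scene [297, 197, 36, 33, 930] ztop 0.0572 (740.7, -9.8, 76.1, 74.5, 'long side ang', -19.1) all (742.4, -13.2, 81.4, 79.8, 'long side ang', -19.1)
scene [194, 215, 66, 48, 655] ztop 0.0504 (654.3, -209.1, 171.0, 18.6, 'long side ang', 85.3) all (660.2, -210.4, 177.9, 21.2, 'long side ang', 89.6)
scene [270, 220, 34, 47, 1325] ztop 0.1068 (771.0, -137.4, 64.2, 60.7, 'long side ang', -44.7) all (773.3, -139.6, 69.4, 68.2, 'long side ang', -90.0)
side [207, 123, 31, 43, 1121] ztop 0.1072 (768.4, -133.9, 62.0, 61.2, 'long side ang', -50.8) all (766.0, -133.7, 70.1, 68.6, 'long side ang', -80.4)
side [175, 168, 39, 31, 960] ztop 0.0578 (739.2, -8.7, 75.4, 72.5, 'long side ang', -44.1) all (738.0, -5.8, 82.1, 80.8, 'long side ang', -9.2)
side [84, 187, 63, 62, 2658] ztop 0.0874 (764.9, 181.6, 113.3, 73.5, 'long side ang', -66.7) all (764.6, 181.5, 113.3, 74.1, 'long side ang', -66.7)
  return _methods._mean(a, axis=axis, dtype=dtype,
  ret = ret.dtype.type(ret / rcount)
```

View pics/l.png

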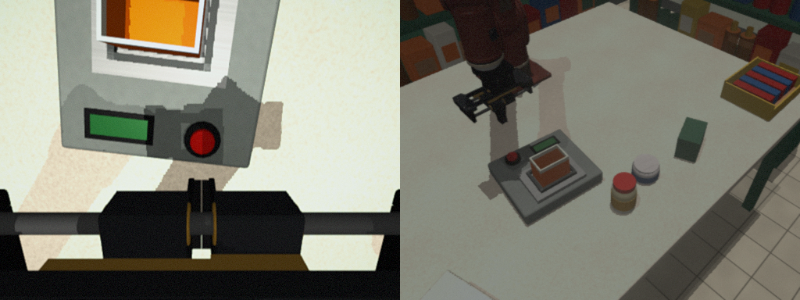

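The tub is seated in the tray, the bystanders read as before and the arm is clear. The "key z" number above came from the finger, so I'll measure it again and then hand in.

```bash
python3 - <<'E'
from fin import *
for n in("wrist","side"):
    c=cam(n); P=cloud(c); im=c["image"].astype(int); d=np.hypot(P[...,0]-.448,P[...,1]+.287)
    m=(c["range_z"]>0)&(d<.013)&(P[...,2]<.09)&(im[...,2]>1.8*im[...,1]); print(n,m.sum(),"key z",np.median(P[m][:,2]).round(4))
print(manip.observe()["wrist_force"].round(1)); print(manip.close_job())
E
```

```text
wrist 550 key z 0.0708
side 67 key z 0.0707
[-0.3  0.6  0.1]
the job is handed in; nothing more can be done
None
```

The job is handed in: the orange tub is mouth-up in the scale's tray, and the tare key was pressed after the tub was let go. It took about 21 s of the 72 s.

- **Turning and seating:** I turned the tub in two quarter turns. I set it on its end wall in between to change grip, then lowered it to light contact with the tray (about 9 N) before opening the fingers.
- **Tub check:** The wrist and scene cameras put the tub within about 1 mm of the tray's centre and within half a degree of its direction. Its rim was at about 132 mm and its inner floor at 64.7 mm, which matches the tub flat on the 60 mm tray floor.
- **Tare key:** I pushed it to its stop, with the fingertips at about 64 mm and up to 24 N on the wrist. Two cameras then showed its top back at 70.7 mm. Its travel can't be read directly; I judged it from height and force.
- **Bystanders and arm:** The tin, jar and carton were where they started to within measuring noise (a few mm). The arm was clear and touching nothing.

One check failed: the first key-height reading after the press (231 mm) had picked up the gripper finger, so I measured again using only the key's red pixels. The scene camera could not see the tub's inner floor, so that height comes from the wrist camera alone.

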